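# Show the guest soap to the document camera

## Robot

A 6-joint arm with a two-finger parallel gripper is mounted at the origin on the work surface; the furniture and walls round the work are solid. World frame = base frame: x ahead of the robot, y to its left, z up, the work surface at z = 0. Lengths are in m, angles in rad, forces in N, time in s.
With the tool pointing down it reaches from about 0.35 to 0.775 m from the base axis. Payload 5.5 kg.
Tool frame: the origin (TCP) lies where the fingers leave the gripper's body, on its centre line; the fingertips stand 73 mm ahead of it and the grasp point (between the pads) lies 54 mm ahead of it; z points along the fingers, y is the direction in which the jaws open and shut (so a half turn about z gives the same grasp; the last joint's range is limited). The gripper opens to 85 mm and grips with 20 to 120 N. Pads are 22 mm wide; open, the fingers measure 114 mm over their backs; the gripper's body (76 mm by 85 mm) begins 54 mm behind the grasp point. The pads swing forward as they close: fully open they stand 13 mm farther back than shut.
Start: joints at [1.092, 0.313, 0.046, 1.304, 0, 1.431], TCP at [0.191, 0.542, 0.304] pointing down, gripper open.
Joint ranges: [-2.76, 2.76], [-0.86, 1.69], [-1.03, 1.26], [-2.2, 2.34], [-1.47, 1.5], [-3.14, 3.14]. Speed limits (rad/s): [2.57, 2.57, 3.14, 3.14, 3.14, 3.14].

## Interface

Orientations are given as a unit quaternion [w, x, y, z].
In Python, from workcell import env, read_camera, job, cut_out gives the robot as it stands.
- The arm moves only by the tool servo_tool, never from a script. Its argument "deltas" is a list of rows, each an object of numbers: "dx", "dy", "dz": the shift along the world's x, y, z in mm; "rx", "ry", "rz": the turn, a rotation vector about the world's x, y, z in rad; "fingers": the closure, from -1 (fully open) to 1 (shut). A call has 1 to 8 rows; each row shifts and turns the commanded pose from where the row before left it; what a row does not reach is not made up. A row lasts 1/10 s, in which the tool goes at most 50 mm and 8.59 degrees, less where a joint would pass 70% of its speed; a pose out of reach is approached as far as the arm can. A call is refused whole if a number of a shift passes 50 or a number of a turn 0.15, either way. A call with a gripper value outside its range is refused whole. The fingers move at their own pace and stop on an object; "newtons" is the grip in N (left out, the last holds). Time passes only in rows, so rows that do not move let the fingers close. It gives the time, the measured TCP pose, the force and the opening at its end, in the units of the state.
- env.get_state(): the state, without advancing time (a new reading comes with each control period).
- read_camera(name): name is "side" or "top"; returns a dict with "img" (400x640x3 uint8, red, green, blue), "intrinsics" (3x3 intrinsics, pixels), "extrinsics" (4x4, takes a point from camera to world coordinates). Camera axes: x right, y down, z forward; pixel columns grow to the right and rows downward; lengths in m; the calibration is good to about 2 mm. A picture is of the moment at which its call begins. There is no depth.
- job.hand_in(): hands the job in, once; it reports no verdict.
Trained networks look in the newest picture that a camera, given by its name, has taken for a name from the list of things; names that differ only in an ending like _2 or _b are one class to them, and where a whole thing is asked for, a point or a joint stands for the part that bears it (a point fixed in the world has none). Each returns a list of dicts, best first, with "confidence" (0 to 1); they miss things now and then, are a little off and sometimes report something else, mostly with a low value. They report only what shows in the picture. A call takes as long as a camera call.
- cut_out(target, camera): "region" (400x640 bool, what is visible of it) and "extent" ([left, top, right, bottom] in pixels, round what is visible of it).
The state is a dict: "clock": time; "joint_pos": joint angles; "qvel": joint speeds; "tau": joint torques, N m; "tcp_pos": TCP position; "orientation": TCP orientation; "wrist_force": force on the tool from outside, world axes, zero at the start; "ft_torque": the same for the moment, N m; "finger_gap": finger opening in m.
Only numpy, scipy, OpenCV 4.12 (cv2) and the standard library are available. Lean on these libraries where they do the work, as an engineer would, in place of code of your own. Each camera call takes 0.05 s, during which the arm holds its last target. There are 200 camera calls.

## Task

Lift the lid off the long wooden curing box and lay it squarely on the pile of two identical lids, edges flush all round. Then take the small arch-topped soap out of the box, leaving the other two soaps standing in their places, and hold it up to the document camera for the class: arch up, stamped face square to the lens, in the middle of its view and 15 cm in front of it. Finish while holding it still there; do not put it down, and do not knock the camera or the other things on the table.

Things in the scene. Friction and masses are not known exactly. Their poses are not given: they have to be found in the camera images.
- curing_box: long wooden box, fixed, 78 mm wide (x), 324 long (y), 92 high; origin under its centre. The lid lies on a ledge at 86 mm inside a rim up to 92 mm, 2 mm play. Half-way along both long sides rim and skin are cut away over 67 mm, so fingers reach the lid's long edges from above. Cavity 45 mm wide, 288 long, floor at 8 mm; three soaps stand in it, at y = -86, 0 and 86 mm, in changing order
- box_lid: the box's lid, a plain flat wooden board 62 mm wide (its x), 302 mm long (its y), 12 mm thick, 0.10 to 0.17 kg; at the start it lies in the box's rim and hides the soaps; origin at the centre of its underside
- pile_top: the upper of two lids that already lie in a pile on the table right of the box, long side pointing roughly away from the robot; same board as box_lid, same axes (y along its length), origin at the centre of its underside; its upper face is 24 mm above the table
- pile_low: the lower lid of the pile, same board, lying on the table, loose
- guest_soap: the soap to show, narrowest of the three: 26 mm thick (x), 40 wide (y), 70 tall, half-round arched top (narrow sides flat up to 50 mm), 0.05 to 0.10 kg; origin at the centre of its underside, z up. Stands in a groove 28 mm wide, 18 deep in the box floor; take it by its narrow sides. A daisy is stamped on its +x face, turned away from the robot at the start
- guest_face (a point): centre of the stamped face of the guest soap, 37 mm above its underside and 13 mm in front (+x) of its middle; axes as guest_soap
- bar_a: a full-size soap, rectangular, 26 mm thick (x), 52 mm wide (y), 72 mm tall, standing in the box; origin at the centre of its underside
- bar_b: another full-size soap, the same as bar_a
- doc_lens (a point): front of the document camera lens, on a white head (62 x 52 x 32 mm) hung from a bent arm behind the box. The lens looks along this point's -x axis, roughly towards the robot and 0.2 to 0.55 rad downward (varies); y is level, z is up in its picture. The stamped face belongs at x = -150 mm, y = z = 0 of this frame, the soap's x axis along the point's +x, its y along the point's y
- amber_mid: bystander, to be left alone: small dark amber bottle with a black screw cap, 45 mm across, 104 mm tall, between the box and the document camera; origin at the centre of its underside
- small_jar: bystander, to be left alone: small glass jar with a flat screw lid, 60 mm across, 78 mm tall, between the pile of lids and the document camera; origin at the centre of its underside
- clear_tub: bystander, to be left alone: clear round open plastic tub, 88 mm across, 99 mm tall, left of the box; origin at the centre of its underside
- oil_bottle: bystander, to be left alone: round bottle with a wide cap, 73 mm across, 136 mm tall, right of the pile of lids; origin at the centre of its underside

How it is judged:
By the outcome, as a careful person would: the job done as asked, in the order asked, and still so for the second after the job is handed in, while the arm keeps its last pose, push and grip.
It also fails if it takes over 54 s, if anything falls off the work surface, if the arm or the gripper's body presses on something with over 40 N, if the wrist force passes 120 N, or if a joint passes its speed limit or range.

## Working session

There is one attempt and no reset: what is moved stays moved. The work goes in short steps, Python scripts to look and compute and a tool call to move; the robot and the scene stay as the last step left them, time stands still between calls to the robot, and variables do not carry over. Pictures are saved under pics/ and viewed, about 8 in all and at most 12, crops included, and the job is handed in when it is done.

Besides the shell and the picture viewer there is one more tool, called after "Emit:" as name(argument=value, ...) on one line, values as JSON. servo_tool: Moves the arm, as the interface text tells. Its arguments: {"type":"object","properties":{"deltas":{"type":"array"},"newtons":{"type":"number"}},"required":["deltas"]}

```bash
ls; mkdir -p pics; cat > h.py <<'E'
import numpy as np, cv2
from workcell import env, read_camera, job, cut_out
def shot(cam,fn=None):
    c=read_camera(cam)
    if fn: cv2.imwrite('pics/'+fn,c['img'][:,:,::-1])
    return c
def proj(c,P):
    P=np.atleast_2d(P);T=np.linalg.inv(c['extrinsics']);q=P@T[:3,:3].T+T[:3,3];q=q@c['intrinsics'].T
    return q[:,:2]/q[:,2:]
def ray(c,uv):
    uv=np.atleast_2d(uv).astype(float);d=np.c_[uv,np.ones(len(uv))]@np.linalg.inv(c['intrinsics']).T@c['extrinsics'][:3,:3].T
    return c['extrinsics'][:3,3],d/np.linalg.norm(d,axis=1)[:,None]
def onz(c,uv,z):
    o,d=ray(c,uv);return o+d*((z-o[2])/d[:,2])[:,None]
E
python3 - <<'E'
from h import *
s=env.get_state();print({k:np.round(v,3) for k,v in s.items()})
for cam in('top','side'):
    c=shot(cam,cam+'0.png');print(cam,np.round(c['intrinsics'],1).tolist(),np.round(c['extrinsics'],3).tolist())
    for n in ['curing_box','box_lid','pile_top','pile_low','doc_lens','amber_mid','small_jar','clear_tub','oil_bottle']:
        r=cut_out(n,cam)
        print(n,[(round(x['confidence'],2),[int(v) for v in x['extent']]) for x in r[:3]])
E
```

```text
pics
{'clock': np.float64(0.0), 'joint_pos': array([ 1.092,  0.314,  0.045,  1.304, -0.   ,  1.431]), 'qvel': array([-0.001, -0.001, -0.001, -0.001,  0.   ,  0.001]), 'tau': array([ 3.0000e-03, -4.8063e+01,  2.9853e+01,  1.9000e-02,  0.0000e+00,
        0.0000e+00]), 'tcp_pos': array([0.191, 0.542, 0.303]), 'orientation': array([-0.   ,  0.169,  0.986, -0.001]), 'wrist_force': array([-1.017,  0.414,  0.799]), 'ft_torque': array([ 0.03 ,  0.015, -0.023]), 'finger_gap': np.float64(0.086)}
top [[485.3, 0.0, 315.5], [0.0, 485.3, 197.7], [0.0, 0.0, 1.0]] [[-0.01, -0.984, 0.177, 0.309], [-1.0, 0.011, 0.003, 0.025], [-0.005, -0.177, -0.984, 1.778], [0.0, 0.0, 0.0, 1.0]]
curing_box [(0.97, [232, 222, 331, 252])]
box_lid [(0.74, [239, 220, 324, 250])]
pile_top [(0.58, [370, 163, 404, 245])]
pile_low []
doc_lens [(0.74, [309, 139, 328, 162])]
amber_mid [(0.52, [284, 175, 298, 189])]
small_jar [(0.83, [339, 173, 354, 194])]
clear_tub [(0.56, [193, 199, 223, 225])]
oil_bottle [(0.78, [415, 165, 444, 189]), (0.4, [373, 164, 404, 245])]
side [[519.0, 0.0, 328.2], [0.0, 519.0, 198.2], [0.0, 0.0, 1.0]] [[0.947, -0.193, 0.259, 0.218], [-0.322, -0.613, 0.721, -1.057], [0.02, -0.766, -0.642, 1.165], [0.0, 0.0, 0.0, 1.0]]
curing_box [(0.65, [251, 183, 309, 262])]
box_lid [(0.65, [251, 178, 306, 244])]
pile_top [(0.76, [301, 283, 408, 335])]
pile_low [(0.62, [299, 297, 402, 342])]
doc_lens [(0.56, [355, 151, 389, 182])]
amber_mid [(0.52, [333, 198, 352, 228])]
small_jar [(0.95, [351, 245, 369, 275])]
clear_tub [(0.84, [266, 149, 296, 184])]
oil_bottle [(0.75, [396, 310, 430, 351])]
```

```bash
python3 - <<'E'
import cv2
a=cv2.imread('pics/top0.png')[125:265,180:455];b=cv2.imread('pics/side0.png')[125:360,240:440]
cv2.imwrite('pics/top0c.png',cv2.resize(a,None,fx=2.9,fy=2.9,interpolation=cv2.INTER_CUBIC))
cv2.imwrite('pics/side0c.png',cv2.resize(b,None,fx=2.5,fy=2.5,interpolation=cv2.INTER_CUBIC))
E
```

```text
(no output)
```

View pics/top0c.png

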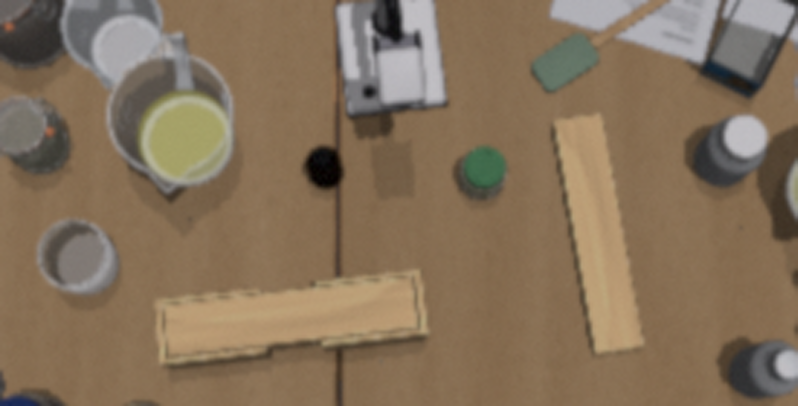

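View pics/side0c.png

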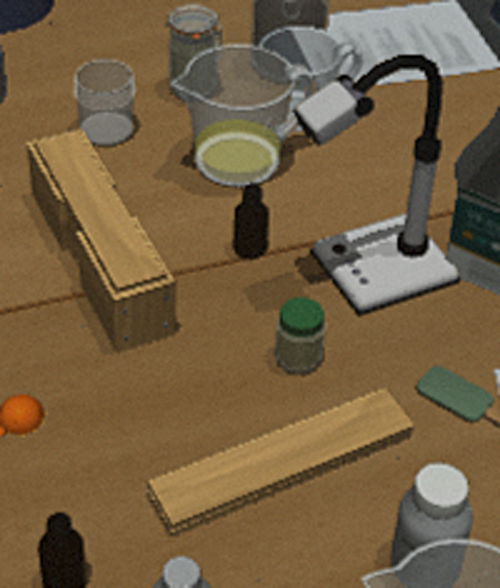

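```bash
cat >> h.py <<'E'
from scipy.optimize import minimize
from scipy.spatial.transform import Rotation as R
def cuboid(lx,ly,z0,z1,x0=0.):
    return np.array([[x0+a*lx/2,b*ly/2,c] for a in(-1,1) for b in(-1,1) for c in(z0,z1)])
def render(c,P,S=8,box=None):
    """antialiased convex silhouette"""
    l,t,r,b=box
    uv=proj(c,P);h=cv2.convexHull(((uv+.5-[l,t])*S).astype(np.float32))[:,0]
    m=np.zeros(((b-t)*S,(r-l)*S),np.uint8);cv2.fillConvexPoly(m,np.round(h*16).astype(np.int32),255,shift=4)
    return cv2.resize(m,(r-l,b-t),interpolation=cv2.INTER_AREA)/255.
def fit(obs,model,p0,step,nm=2):
    """obs: list of (cam,mask); model(p)->pts"""
    B=[]
    for c,m in obs:
        v,u=np.nonzero(m);B.append([max(u.min()-10,0),max(v.min()-10,0),min(u.max()+10,640),min(v.max()+10,400)])
    def f(p):
        P=model(p);e=0
        for (c,m),b in zip(obs,B):
            e+=np.abs(render(c,P,box=b)-m[b[1]:b[3],b[0]:b[2]]).sum()
        return e
    p=np.array(p0,float)
    for k in range(nm):
        sim=np.vstack([p]+[p+np.eye(len(p))[i]*step[i] for i in range(len(p))])
        r=minimize(f,p,method='Nelder-Mead',options=dict(initial_simplex=sim,maxiter=600,xatol=1e-5,fatol=1e-2));p=r.x
    return p,r.fun
def zmodel(pts):
    return lambda p: pts@R.from_euler('z',p[2]).as_matrix().T+[p[0],p[1],0]
E
python3 - <<'E'
from h import *
import pickle
D={}
for cam in('top','side'):
    c=shot(cam)
    D[cam]=dict(c=c)
    for n in ['curing_box','box_lid','pile_top','pile_low','doc_lens','amber_mid','small_jar']:
        r=cut_out(n,cam)
        if r and r[0]['confidence']>.4: D[cam][n]=r[0]['region']
pickle.dump(D,open('D.pkl','wb'))
t,s=D['top'],D['side']
def o(n,cams=('top','side')):
    return [(D[k]['c'],np.any([D[k][q] for q in n if q in D[k]],axis=0).astype(float)) for k in cams if any(q in D[k] for q in n)]
def run(name,ns,pts,p0,cams=('top','side')):
    for cs in [cams]+([(k,) for k in cams] if len(cams)>1 else []):
        ob=o(ns,cs)
        if ob: 
            p,e=fit(ob,zmodel(pts),p0,[.01,.01,.05]);print(name,cs,np.round(p,4),round(e,1),[m.sum() for _,m in ob])
g=onz(t['c'],[(281,237),(387,204)],0.05);print(g)
run('box',['curing_box','box_lid'],cuboid(.078,.324,0,.092),[g[0,0],g[0,1],.06])
run('lid',['box_lid'],cuboid(.062,.302,.092,.098),[g[0,0],g[0,1],.06])
run('pile',['pile_top','pile_low'],cuboid(.062,.302,0,.024),[g[1,0],g[1,1],1.57+1.65-3.14+0.0-0])if 0 else None
for y0 in(-1.45,): run('pile',['pile_top','pile_low'],cuboid(.062,.302,0,.024),[g[1,0],g[1,1],y0])
run('ptop',['pile_top'],cuboid(.062,.302,.012,.024),[g[1,0],g[1,1],-1.45])
for n,d,h,uv in(('amber_mid',.045,.104,(291,182)),('small_jar',.06,.078,(347,184))):
    th=np.linspace(0,6.28,24);pts=np.vstack([np.c_[d/2*np.cos(th),d/2*np.sin(th),0*th+z] for z in(0,h)])
    g=onz(t['c'],[uv],.1)[0]
    ob=o([n]);print(n,fit(ob,lambda p:pts+[p[0],p[1],0],g[:2],[.01,.01]))
# head zoom
L=[]
for k,(l,tt,r,b) in(('top',(296,128,340,172)),('side',(348,144,396,192))):
    im=D[k]['c']['img'][tt:b,l:r,::-1].copy();m=D[k]['doc_lens'][tt:b,l:r].astype(np.uint8)
    im=cv2.resize(im,(380,380),interpolation=cv2.INTER_CUBIC);m=cv2.resize(m,(380,380),interpolation=cv2.INTER_NEAREST)
    cs,_=cv2.findContours(m,cv2.RETR_EXTERNAL,cv2.CHAIN_APPROX_NONE);cv2.drawContours(im,cs,-1,(0,0,255),1);L.append(im)
cv2.imwrite('pics/head.png',np.hstack(L))
E
```

```text
[[ 0.47859356  0.15472326  0.05      ]
 [ 0.59360031 -0.22746297  0.05      ]]
box ('top', 'side') [0.4859 0.1552 0.1001] 407.3 [np.float64(2156.0), np.float64(2675.0)]
box ('top',) [0.4865 0.156  0.1054] 171.3 [np.float64(2156.0)]
box ('side',) [0.485  0.152  0.0985] 206.0 [np.float64(2675.0)]
lid ('top', 'side') [0.4858 0.1535 0.1024] 155.0 [np.float64(1557.0), np.float64(1350.0)]
lid ('top',) [0.4862 0.1559 0.104 ] 57.5 [np.float64(1557.0)]
lid ('side',) [0.4854 0.1494 0.1032] 47.2 [np.float64(1350.0)]
pile ('top', 'side') [ 0.5979 -0.2282 -1.4318] 430.4 [np.float64(1434.0), np.float64(2200.0)]
pile ('top',) [ 0.5982 -0.2281 -1.4356] 72.0 [np.float64(1434.0)]
pile ('side',) [ 0.5991 -0.2271 -1.4126] 343.2 [np.float64(2200.0)]
ptop ('top', 'side') [ 0.5975 -0.2292 -1.4323] 249.7 [np.float64(1434.0), np.float64(2179.0)]
ptop ('top',) [ 0.5978 -0.2272 -1.4344] 64.6 [np.float64(1434.0)]
ptop ('side',) [ 0.5972 -0.2306 -1.4359] 123.6 [np.float64(2179.0)]
amber_mid (array([0.6806276 , 0.11568786]), np.float64(153.74901960784314))
small_jar (array([ 0.67346844, -0.08183646]), np.float64(141.1921568627451))
```

View pics/head.png

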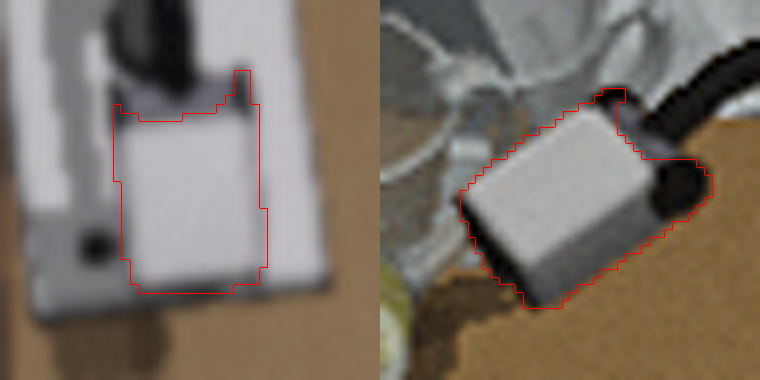

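```bash
cat >> h.py <<'E'
def tri(cs,uvs):
    A=np.zeros((3,3));b=np.zeros(3)
    for c,uv in zip(cs,uvs):
        o,d=ray(c,uv);M=np.eye(3)-np.outer(d[0],d[0]);A+=M;b+=M@o
    p=np.linalg.solve(A,b);return p,[float(np.linalg.norm(proj(c,p)[0]-uv)) for c,uv in zip(cs,uvs)]
E
python3 - <<'E'
from h import *
import pickle
D=pickle.load(open('D.pkl','rb'));t,s=D['top']['c'],D['side']['c']
T=np.array([(122,122),(250,118),(262,282),(130,285)])/8.636+[295.5,127.5]  # BL(back left y+),BR,FR,FL
S=np.array([(220,105),(275,178),(150,262),(88,195)])/7.917+[347.5,143.5]
P=[]
for a,b in zip(T,S):
    p,e=tri([t,s],[a,b]);P.append(p);print(np.round(p,4),np.round(e,2))
P=np.array(P);print('w',np.linalg.norm(P[0]-P[1]),np.linalg.norm(P[3]-P[2]),'l',np.linalg.norm(P[0]-P[3]),np.linalg.norm(P[1]-P[2]))
f=P[2:].mean(0)-P[:2].mean(0);print('dir',f/np.linalg.norm(f),'pitch',np.arcsin(-f[2]/np.linalg.norm(f)),'yaw',np.arctan2(-f[1],-f[0]))
# white-face masks
for k,c,(l,tt,r,b) in(('top',t,(296,128,340,172)),('side',s,(348,144,396,192))):
    print(k,c['img'][tt:b:3,l:r:3].mean(2).astype(int))
E
```

```text
[0.7543 0.046  0.3023] [0.01 0.01]
[ 0.7555 -0.0009  0.3021] [0.08 0.09]
[ 0.7035 -0.0057  0.279 ] [1.27 1.44]
[0.7019 0.0436 0.2745] [0.56 0.62]
w 0.04685883692122816 0.04949689187509832 l 0.05937135222459879 0.05710786952434647
dir [-0.89680036 -0.06219646 -0.43804191] pitch 0.4534193303548305 yaw 0.06924286558681003
top [[148 187 118 119 103  64  14  65 191 191 191 158 108 107 107]
 [136 191 120 122  67  64  20  34 190 192 191 165 109 105 109]
 [107 190 124 141 109  44  19  31 189 181 191 173 108 105 107]
 [ 95 190 138 129 131  82  33  20 107  65 185 186 107 107 109]
 [ 83 188 147 121 114 104 104  96 113  82 179 188 111 108 105]
 [ 68 185 177 122 143 162 176 183 186 182 182 191 115 109 110]
 [ 65 182 176 120 163 179 189 189 191 185 182 191 117 108 108]
 [ 76 170 189 122 163 170 185 188 188 185 164 191 144 110 110]
 [ 80 124 148 122 124 159 186 185 186 185 156 190 159 109 109]
 [ 81 118 122  77  59 148 184 183 182 181 157 192 165 108 109]
 [ 82 105 123  87  78 140 181 178 176 171 156 188 173 106 110]
 [ 69 103 121 118 113  91  87  65  58  95  87  95  81 105 111]
 [ 67  81  67  57  
[... 548 characters left out ...]
 179  76  19  26  15  95  87]
 [ 98  88 136 177 166  80 145 171 169 172 175  86  65 107  94  96]
 [128 134  77 140 120 180 168 169 169 172 171 167  15  11  97  95]
 [ 92  88  77  99 171 172 169 172 171 171 165  86  16  16 100  94]
 [ 94  85  97 122  73 173 169 172 167 137  85  81  33  84  94  92]
 [ 85  88 134 143   5 118 175 166 103  83  77  77  99  97  95  95]
 [ 93 126 142 100  96  11 113  88  81  71 100 100  98 101  93  96]
 [102  81  58  52  58  52  32  79  73  97  92  99  93  95  95  95]
 [157  86  41  49  52  65  94 106  96  99  94  99  98  95  97  95]
 [145  80  44  65  99 101 100  96  92  98  96  97  93  97  93  98]
 [133  93  55  64  99  94  95  98  94  96  98 100  97  98 101 100]]
```

```bash
cat >> h.py <<'E'
def edgefit(cs,edges,model,p0,step,d=1.0,w=None):
    """maximise contrast across the projected 3-D edges; edges: per camera a list of (P,Q) in model frame, inside on the left seen by the centroid"""
    G=[cv2.GaussianBlur(c['img'].astype(np.float32).mean(2),(0,0),.6) for c in cs]
    def f(p,full=False):
        T,t=model(p);tot=[]
        for c,g,E in zip(cs,G,edges):
            for P,Q in E:
                a,b=proj(c,np.array([P,Q])@T.T+t);n=np.array([-(b-a)[1],(b-a)[0]]);n/=np.linalg.norm(n)
                s=np.linspace(.06,.94,60)[:,None];x=a+(b-a)*s
                q=lambda k:cv2.remap(g,(x+k*n)[:,0].astype(np.float32),(x+k*n)[:,1].astype(np.float32),cv2.INTER_CUBIC).ravel()
                tot.append(np.minimum(np.abs(q(d)-q(-d)),60).mean()*np.linalg.norm(b-a))
        return tot if full else -sum(tot)
    p=np.array(p0,float)
    for k in range(3):
        sim=np.vstack([p]+[p+np.eye(len(p))[i]*step[i]*(.5**k) for i in range(len(p))])
        r=minimize(f,p,method='Nelder-Mead',options=dict(initial_simplex=sim,maxiter=800,xatol=1e-5,fatol=1e-3));p=r.x
    return p,-r.fun,np.round(f(p,True))
def rect(lx,ly,z):
    C=[np.array([a*lx/2,b*ly/2,z]) for a,b in((1,1),(1,-1),(-1,-1),(-1,1))]
    return [(C[i],C[(i+1)%4]) for i in range(4)]
def zm(p): return R.from_euler('z',p[2]).as_matrix(),np.array([p[0],p[1],0])
def hm(p): # head: front face centre p[:3], yaw, pitch ; x axis points away & up
    return R.from_euler('ZY',[p[3],-p[4]]).as_matrix(),p[:3]
E
python3 - <<'E'
from h import *
import pickle
D=pickle.load(open('D.pkl','rb'));t,s=D['top']['c'],D['side']['c']
def go(n,E,p0,st,m=zm):
    for cs,k in(([t,s],'both'),([t],'top'),([s],'side')):
        if m is hm and k!='both': continue
        p,v,q=edgefit(cs,[E]*len(cs) if m is zm else E,m,p0,st);print(n,k,np.round(p,4),q)
go('lid',rect(.062,.302,.098),[.486,.1535,.102],[.004,.004,.02])
go('box',rect(.078,.324,.092),[.486,.1535,.102],[.004,.004,.02])
go('pile',rect(.062,.302,.024),[.5978,-.2285,-1.434],[.004,.004,.02])
# head
x0,x1,y,z=0,.062,.026,.016
V=lambda a,b,c:np.array([a,b*y,c*z])
top=[(V(x0,1,1),V(x0,-1,1)),(V(x0,-1,1),V(x1,-1,1)),(V(x1,-1,1),V(x1,1,1)),(V(x1,1,1),V(x0,1,1))]
side=top+[(V(x0,-1,1),V(x0,-1,-1)),(V(x0,-1,-1),V(x1,-1,-1))]
for p0 in([.71,.02,.262,.07,.44],[.708,.02,.26,.05,.35]):
    go('head',[top,side],p0,[.004,.004,.004,.04,.06],hm)
E
```

```text
lid both [0.4875 0.1523 0.0985] [1400.  267. 2156.  286. 1242. 1208. 3442.  673.]
lid top [0.4853 0.1519 0.174 ] [1574.  204. 2556.  256.]
lid side [0.4874 0.153  0.0996] [1240. 1209. 3442.  693.]
box both [0.4855 0.153  0.1044] [1599.  504. 3982.  420. 1672. 1462. 3475.  699.]
box top [0.4854 0.1555 0.1055] [1620.  679. 3962.  585.]
box side [0.4855 0.1502 0.1042] [1684. 1537. 3488.  825.]
pile both [ 0.5966 -0.2295 -1.4287] [1790.  605. 4200.  439. 5967. 1018. 3219.  506.]
pile top [ 0.5968 -0.2273 -1.4286] [2321.  631. 4590.  433.]
pile side [ 0.5964 -0.2308 -1.4322] [6033. 1004. 3722.  550.]
head both [0.7082 0.0167 0.263  0.0617 0.5097] [ 916.  468.  864.  791.  760. 1304.  728. 1147.  105.   41.]
head both [0.7067 0.0163 0.2639 0.0761 0.4535] [ 907.  480.  858.  785.  742. 1311.  762. 1140.  109.   38.]
```

Emit:
servo_tool(deltas=[{"dx": 25, "dy": -33, "rz": -0.141, "fingers": -1}, {"dx": 25, "dy": -33, "rz": -0.141}, {"dx": 25, "dy": -33, "rz": -0.141}, {"dx": 25, "dy": -33, "rz": -0.141}, {"dx": 25, "dy": -33, "rz": -0.141}, {"dx": 25, "dy": -33, "rz": -0.141}, {"dx": 25, "dy": -33, "rz": -0.141}, {"dx": 25, "dy": -33, "rz": -0.141}])

```text
invalid input at $.deltas[0]: expected keys dx, dy, dz, rx, ry, rz, fingers
```

Emit:
servo_tool(deltas=[{"dx": 24, "dy": -31, "dz": -13}, {"dx": 24, "dy": -31, "dz": -13}, {"dx": 24, "dy": -31, "dz": -14}, {"dx": 22.5, "dy": -32, "dz": -14}, {"dx": 0}])

```text
invalid input at $.deltas[0]: expected keys dx, dy, dz, rx, ry, rz, fingers
```

```bash
cat >> h.py <<'E'
def st():
    s=env.get_state();w,x,y,z=s['orientation'];M=R.from_quat([x,y,z,w]).as_matrix()
    print('t',round(float(s['clock']),2),'tcp',np.round(np.array(s['tcp_pos'])*1000,1),'yaw',round(np.arctan2(M[1,1],M[0,1]),4),'z',np.round(M[:,2],3),'F',np.round(s['wrist_force'],1),'gap',round(float(s['finger_gap'])*1000,1),'q',np.round(s['joint_pos'],2))
    return s,M
E
python3 -c "
from h import *
st()"
```

```text
t 1.8 tcp [191.1 542.3 303.9] yaw 1.232 z [ 0.  0. -1.] F [-0.2  0.5 -0.2] gap 85.5 q [1.09 0.31 0.05 1.3  0.   1.43]
```

All keys are required.

Emit:
servo_tool(deltas=[{"dx": 25, "dy": -33, "dz": 0, "rx": 0, "ry": 0, "rz": -0.141, "fingers": -1}, {"dx": 25, "dy": -33, "dz": 0, "rx": 0, "ry": 0, "rz": -0.141, "fingers": -1}, {"dx": 25, "dy": -33, "dz": 0, "rx": 0, "ry": 0, "rz": -0.141, "fingers": -1}, {"dx": 25, "dy": -33, "dz": 0, "rx": 0, "ry": 0, "rz": -0.141, "fingers": -1}, {"dx": 25, "dy": -33, "dz": 0, "rx": 0, "ry": 0, "rz": -0.141, "fingers": -1}, {"dx": 25, "dy": -33, "dz": 0, "rx": 0, "ry": 0, "rz": -0.141, "fingers": -1}, {"dx": 25, "dy": -33, "dz": 0, "rx": 0, "ry": 0, "rz": -0.141, "fingers": -1}, {"dx": 25, "dy": -33, "dz": 0, "rx": 0, "ry": 0, "rz": -0.141, "fingers": -1}])

```text
clock: 2.6
tcp_pos: [0.3919, 0.2769, 0.3042]
orientation: [0.0, 0.672, 0.741, 0.0]
wrist_force: [0.5, 1.2, -1.1]
finger_gap: 0.0851
```

Emit:
servo_tool(deltas=[{"dx": 24, "dy": -31, "dz": -13, "rx": 0, "ry": 0, "rz": 0, "fingers": -1}, {"dx": 24, "dy": -31, "dz": -13, "rx": 0, "ry": 0, "rz": 0, "fingers": -1}, {"dx": 24, "dy": -31, "dz": -14, "rx": 0, "ry": 0, "rz": 0, "fingers": -1}, {"dx": 22.5, "dy": -32, "dz": -14, "rx": 0, "ry": 0, "rz": 0, "fingers": -1}, {"dx": 0, "dy": 0, "dz": 0, "rx": 0, "ry": 0, "rz": 0, "fingers": -1}])

```text
clock: 3.1
tcp_pos: [0.4873, 0.1499, 0.248]
orientation: [-0.0, 0.671, 0.741, -0.001]
wrist_force: [-0.5, 0.7, 0.9]
finger_gap: 0.0853
```

```bash
python3 -c "
from h import *
st()
t=shot('top','t1.png');s=shot('side','s1.png')
a=t['img'][190:270,220:350,::-1];b=s['img'][150:290,220:330,::-1]
a=cv2.resize(a,None,fx=3,fy=3,interpolation=cv2.INTER_CUBIC);b=cv2.resize(b,None,fx=3.6,fy=3.6,interpolation=cv2.INTER_CUBIC)
c=np.zeros((504,790,3),np.uint8);c[:240,:390]=a;c[:504,394:790]=b;cv2.imwrite('pics/v1.png',c)"
```

```text
t 3.1 tcp [487.3 149.9 248. ] yaw 0.0985 z [-0.001 -0.001 -1.   ] F [-0.5  0.7  0.9] gap 85.3 q [ 0.14  0.21 -0.23  1.13 -0.    1.61]
```

View pics/v1.png

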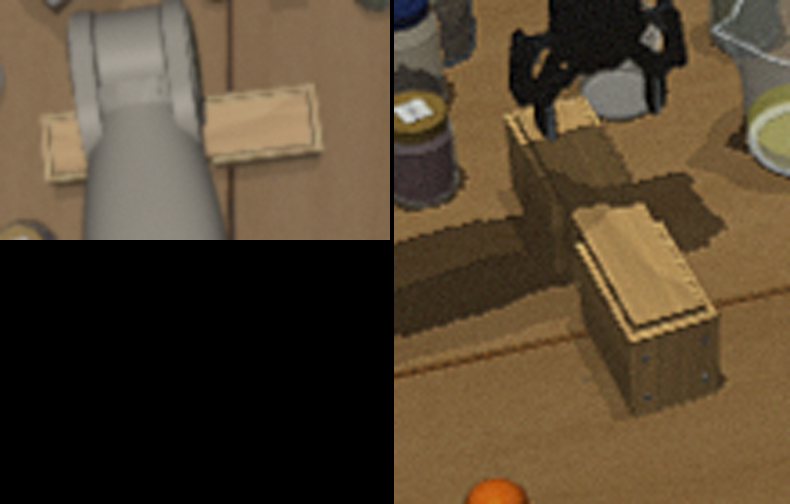

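Emit:
servo_tool(deltas=[{"dx": -1.5, "dy": 3, "dz": -25, "rx": 0, "ry": 0, "rz": 0.005, "fingers": -1}, {"dx": 0, "dy": 0, "dz": -25, "rx": 0, "ry": 0, "rz": 0, "fingers": -1}, {"dx": 0, "dy": 0, "dz": -20, "rx": 0, "ry": 0, "rz": 0, "fingers": -1}, {"dx": 0, "dy": 0, "dz": -15, "rx": 0, "ry": 0, "rz": 0, "fingers": -1}, {"dx": 0, "dy": 0, "dz": -8, "rx": 0, "ry": 0, "rz": 0, "fingers": -1}, {"dx": 0, "dy": 0, "dz": 0, "rx": 0, "ry": 0, "rz": 0, "fingers": -1}])

```text
clock: 3.8
tcp_pos: [0.4831, 0.1572, 0.1565]
orientation: [-0.0, 0.667, 0.745, -0.0]
wrist_force: [0.2, 0.7, 0.0]
finger_gap: 0.0852
```

Emit:
servo_tool(deltas=[{"dx": 0, "dy": 0, "dz": 0, "rx": 0, "ry": 0, "rz": 0, "fingers": 0.3}, {"dx": 0, "dy": 0, "dz": 0, "rx": 0, "ry": 0, "rz": 0, "fingers": 0.3}, {"dx": 0, "dy": 0, "dz": 0, "rx": 0, "ry": 0, "rz": 0, "fingers": 0.3}, {"dx": 0, "dy": 0, "dz": 0, "rx": 0, "ry": 0, "rz": 0, "fingers": 0.3}, {"dx": 0, "dy": 0, "dz": 0, "rx": 0, "ry": 0, "rz": 0, "fingers": 0.3}], newtons=40)

```text
clock: 4.3
tcp_pos: [0.4848, 0.1568, 0.1585]
orientation: [0.0, 0.667, 0.745, 0.001]
wrist_force: [-1.1, 0.8, 5.8]
finger_gap: 0.0606
```

```bash
python3 -c "
from h import *
st()
"
```

```text
t 4.3 tcp [484.8 156.8 158.5] yaw 0.1092 z [ 0.002  0.001 -1.   ] F [-1.1  0.8  5.8] gap 60.6 q [ 0.15  0.28 -0.37  0.91  0.    1.62]
```

Emit:
servo_tool(deltas=[{"dx": 0, "dy": 0, "dz": 5, "rx": 0, "ry": 0, "rz": 0, "fingers": 0.3}, {"dx": 0, "dy": 0, "dz": 15, "rx": 0, "ry": 0, "rz": 0, "fingers": 0.3}, {"dx": 0, "dy": 0, "dz": 25, "rx": 0, "ry": 0, "rz": 0, "fingers": 0.3}, {"dx": 0, "dy": 0, "dz": 25, "rx": 0, "ry": 0, "rz": 0, "fingers": 0.3}, {"dx": 0, "dy": 0, "dz": 10, "rx": 0, "ry": 0, "rz": 0, "fingers": 0.3}, {"dx": 0, "dy": 0, "dz": 0, "rx": 0, "ry": 0, "rz": 0, "fingers": 0.3}])

```text
clock: 4.9
tcp_pos: [0.4851, 0.1564, 0.2385]
orientation: [0.001, 0.668, 0.745, 0.001]
wrist_force: [1.0, 1.0, -1.8]
finger_gap: 0.0609
```

```bash
python3 -c "
from h import *
st();st()
s=shot('side','s2.png')
b=s['img'][120:290,220:350,::-1]
cv2.imwrite('pics/v2.png',cv2.resize(b,None,fx=3.5,fy=3.5,interpolation=cv2.INTER_CUBIC))"
```

```text
t 4.9 tcp [485.1 156.4 238.5] yaw 0.1089 z [ 0.004  0.    -1.   ] F [ 1.   1.  -1.8] gap 60.9 q [ 0.15  0.22 -0.25  1.1  -0.    1.62]
t 4.9 tcp [485.1 156.4 238.5] yaw 0.1089 z [ 0.004  0.    -1.   ] F [ 1.   1.  -1.8] gap 60.9 q [ 0.15  0.22 -0.25  1.1  -0.    1.62]
```

View pics/v2.png

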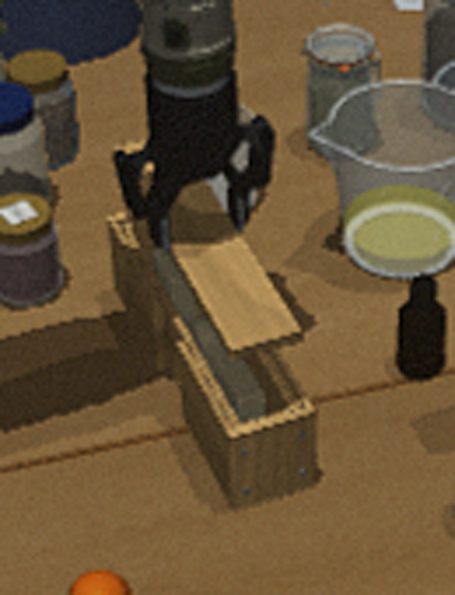

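Emit:
servo_tool(deltas=[{"dx": 5, "dy": -20, "dz": 0, "rx": 0, "ry": 0, "rz": 0.06, "fingers": 0.3}, {"dx": 10, "dy": -35, "dz": 0, "rx": 0, "ry": 0, "rz": 0.13, "fingers": 0.3}, {"dx": 10, "dy": -35, "dz": 0, "rx": 0, "ry": 0, "rz": 0.13, "fingers": 0.3}, {"dx": 10, "dy": -35, "dz": 0, "rx": 0, "ry": 0, "rz": 0.13, "fingers": 0.3}, {"dx": 10, "dy": -35, "dz": 0, "rx": 0, "ry": 0, "rz": 0.13, "fingers": 0.3}, {"dx": 10, "dy": -35, "dz": 0, "rx": 0, "ry": 0, "rz": 0.13, "fingers": 0.3}, {"dx": 10, "dy": -35, "dz": 0, "rx": 0, "ry": 0, "rz": 0.13, "fingers": 0.3}, {"dx": 10, "dy": -35, "dz": 0, "rx": 0, "ry": 0, "rz": 0.13, "fingers": 0.3}])

```text
clock: 5.75
tcp_pos: [0.5586, -0.11, 0.2349]
orientation: [-0.001, 0.241, 0.971, 0.0]
wrist_force: [-0.5, 0.7, -1.0]
finger_gap: 0.0604
```

Emit:
servo_tool(deltas=[{"dx": 10, "dy": -35, "dz": 0, "rx": 0, "ry": 0, "rz": 0.13, "fingers": 0.3}, {"dx": 10, "dy": -35, "dz": 0, "rx": 0, "ry": 0, "rz": 0.13, "fingers": 0.3}, {"dx": 8, "dy": -30, "dz": 0, "rx": 0, "ry": 0, "rz": 0.13, "fingers": 0.3}, {"dx": 5, "dy": -15, "dz": 0, "rx": 0, "ry": 0, "rz": 0.13, "fingers": 0.3}, {"dx": 0, "dy": -6, "dz": 0, "rx": 0, "ry": 0, "rz": 0.11, "fingers": 0.3}, {"dx": 0, "dy": 0, "dz": 0, "rx": 0, "ry": 0, "rz": 0, "fingers": 0.3}, {"dx": 0, "dy": 0, "dz": 0, "rx": 0, "ry": 0, "rz": 0, "fingers": 0.3}])

```text
clock: 6.45
tcp_pos: [0.5915, -0.2293, 0.2353]
orientation: [-0.001, -0.068, 0.998, 0.001]
wrist_force: [-0.3, -0.5, -0.6]
finger_gap: 0.0608
```

```bash
python3 - <<'E'
from h import *
import pickle
S,M=st();tcp=np.array(S['tcp_pos']);yaw=np.arctan2(M[1,1],M[0,1])
t=shot('top','t3.png');s=shot('side','s3.png');pickle.dump((t,s,tcp,yaw),open('E.pkl','wb'))
for cam,c in(('top',t),('side',s)):
    for n in('box_lid','pile_top','pile_low'):
        r=cut_out(n,cam);print(cam,n,[(round(x['confidence'],2),[int(v) for v in x['extent']]) for x in r[:2]])
zt=tcp[2]-.0725+.012
for k,cs in(('both',[t,s]),('side',[s]),('top',[t])):
    print(k,edgefit(cs,[rect(.062,.302,zt)]*len(cs),zm,[tcp[0],tcp[1],yaw],[.004,.004,.02]))
a=t['img'][140:270,330:440,::-1];b=s['img'][200:350,270:440,::-1]
a=cv2.resize(a,None,fx=3.4,fy=3.4,interpolation=cv2.INTER_CUBIC);b=cv2.resize(b,None,fx=2.45,fy=2.45,interpolation=cv2.INTER_CUBIC)
c=np.zeros((445,796,3),np.uint8);c[:a.shape[0],:a.shape[1]]=a;c[:b.shape[0],376:376+b.shape[1]]=b;cv2.imwrite('pics/v3.png',c)
E
```

```text
t 6.45 tcp [ 591.5 -229.3  235.3] yaw 1.7061 z [-0.002  0.002 -1.   ] F [-0.3 -0.5 -0.6] gap 60.8 q [-0.5   0.46  0.09  1.21  0.   -0.63]
top box_lid [(0.63, [377, 158, 395, 193])]
top pile_top [(0.46, [369, 166, 381, 189])]
top pile_low [(0.21, [234, 221, 328, 252])]
side box_lid [(0.7, [297, 242, 411, 302])]
side pile_top [(0.81, [301, 280, 406, 336])]
side pile_low [(0.72, [297, 298, 400, 340])]
both (array([ 0.59503583, -0.22894367,  1.71195792]), np.float64(14035.030871757801), array([1331.,  467.,  944.,   64., 3857.,  748., 5394., 1228.]))
side (array([ 0.59498465, -0.22906606,  1.71017615]), np.float64(11242.496475381771), array([3845.,  758., 5411., 1227.]))
top (array([ 0.59529859, -0.2291739 ,  1.72632468]), np.float64(2913.006981425389), array([1365.,  466., 1001.,   82.]))
```

View pics/v3.png

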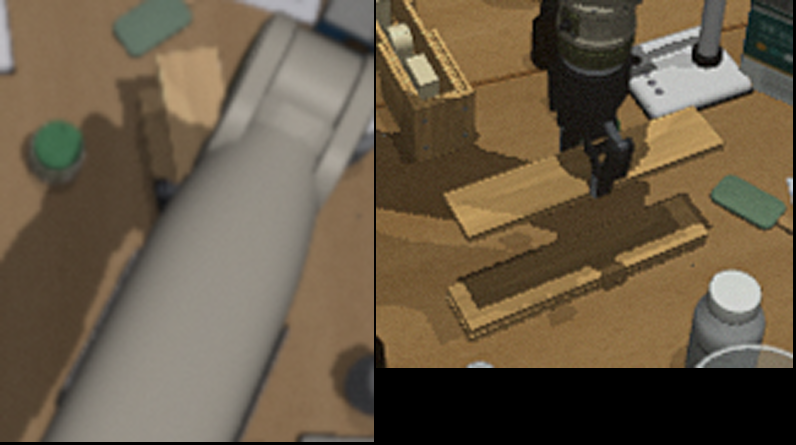

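Emit:
servo_tool(deltas=[{"dx": 1.5, "dy": -0.5, "dz": -25, "rx": 0, "ry": 0, "rz": 0.003, "fingers": 0.3}, {"dx": 0, "dy": 0, "dz": -35, "rx": 0, "ry": 0, "rz": 0, "fingers": 0.3}, {"dx": 0, "dy": 0, "dz": -30, "rx": 0, "ry": 0, "rz": 0, "fingers": 0.3}, {"dx": 0, "dy": 0, "dz": -20, "rx": 0, "ry": 0, "rz": 0, "fingers": 0.3}, {"dx": 0, "dy": 0, "dz": -12, "rx": 0, "ry": 0, "rz": 0, "fingers": 0.3}, {"dx": 0, "dy": 0, "dz": -4, "rx": 0, "ry": 0, "rz": 0, "fingers": 0.3}, {"dx": 0, "dy": 0, "dz": 0, "rx": 0, "ry": 0, "rz": 0, "fingers": 0.3}, {"dx": 0, "dy": 0, "dz": 0, "rx": 0, "ry": 0, "rz": 0, "fingers": 0.3}])

```text
clock: 7.65
tcp_pos: [0.5944, -0.2306, 0.1123]
orientation: [0.001, -0.071, 0.998, -0.001]
wrist_force: [-0.2, -0.3, -0.3]
finger_gap: 0.0611
```

```bash
cat > m.py <<'E'
from h import *
import sys
S,M=st();tcp=np.array(S['tcp_pos']);yaw=np.arctan2(M[1,1],M[0,1])
t=shot('top',sys.argv[1]+'t.png');s=shot('side',sys.argv[1]+'s.png')
zb=tcp[2]-.0725
E=rect(.062,.302,zb+.012)
C=lambda a,b,z:np.array([a*.031,b*.151,z])
# robot-side (x-) edge and -y side: visible vertical side edges from side cam
for k,cs in(('side',[s]),('both',[t,s])):
    print(k,edgefit(cs,[E]*len(cs),zm,[tcp[0]+.0035,tcp[1],yaw],[.003,.003,.01]))
# pile again: its -y long lower edges (top edge of pile_top on the camera's side), z=.024
for z in(.024,.0):
    E2=[e for e in rect(.062,.302,z)]
    # after yaw 1.71, model x axis -> world -x*.14,+.99y ; near (-y) long edge is model x=-.031 (index 2); robot-side end model y=+.151 (index 3)
    for y in np.arange(-.236,-.2219,.002):
        print(z,round(y,4),[ (lambda v:float(v[2][0]))( (None,None,[0]) ) ] if 0 else '',end='')
    print()
b=s['img'][230:350,285:425,::-1];cv2.imwrite('pics/'+sys.argv[1]+'c.png',cv2.resize(b,None,fx=5.5,fy=5,interpolation=cv2.INTER_CUBIC))
E
sed -i '/^# pile again/,/^    print()/d' m.py
python3 m.py m4
```

```text
t 7.65 tcp [ 594.4 -230.6  112.3] yaw 1.712 z [ 0.002 -0.001 -1.   ] F [-0.2 -0.3 -0.3] gap 61.1 q [-0.5   0.54 -0.09  0.94  0.   -0.64]
side (array([ 0.59806772, -0.23186695,  1.70815642]), np.float64(9981.834384683576), array([3198.,  629., 5007., 1149.]))
both (array([ 0.59793089, -0.23134224,  1.71610917]), np.float64(12285.604814905013), array([1200.,  461.,  746.,   33., 3105.,  630., 4960., 1151.]))
```

View pics/m4c.png

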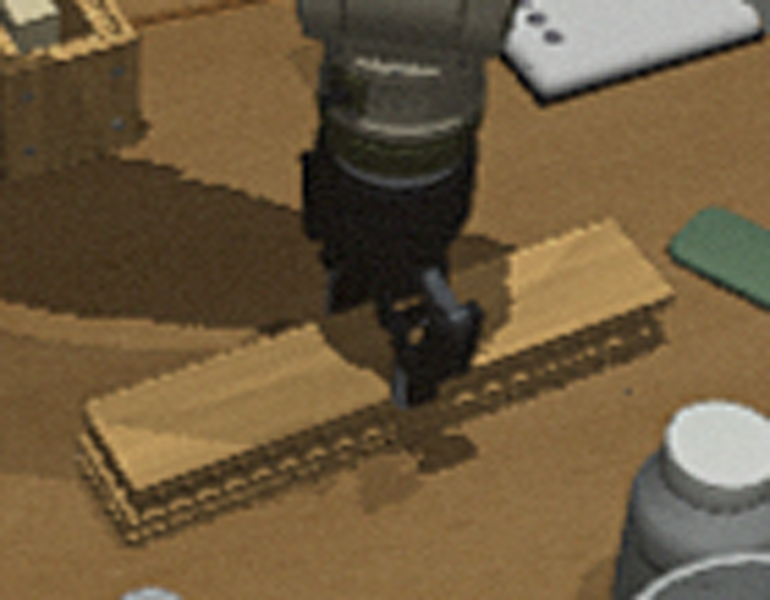

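Emit:
servo_tool(deltas=[{"dx": -1.5, "dy": 0, "dz": 0, "rx": 0, "ry": 0, "rz": 0, "fingers": 0.3}, {"dx": 0, "dy": 0, "dz": 0, "rx": 0, "ry": 0, "rz": 0, "fingers": 0.3}])

```text
clock: 7.95
tcp_pos: [0.5922, -0.2303, 0.1116]
orientation: [0.0, -0.071, 0.998, -0.0]
wrist_force: [-0.6, 0.1, -1.2]
finger_gap: 0.0611
```

```bash
python3 m.py m5
```

```text
t 7.95 tcp [ 592.2 -230.3  111.6] yaw 1.7119 z [ 0.001 -0.    -1.   ] F [-0.6  0.1 -1.2] gap 61.1 q [-0.5   0.54 -0.09  0.94  0.   -0.64]
side (array([ 0.59545053, -0.23162878,  1.70672793]), np.float64(9976.600568868731), array([3174.,  629., 5034., 1140.]))
both (array([ 0.59513481, -0.23081633,  1.71554391]), np.float64(12309.314224553755), array([1258.,  456.,  770.,   28., 3061.,  632., 4978., 1126.]))
```

Emit:
servo_tool(deltas=[{"dx": 0, "dy": 0, "dz": -4, "rx": 0, "ry": 0, "rz": 0, "fingers": 0.3}, {"dx": 0, "dy": 0, "dz": 0, "rx": 0, "ry": 0, "rz": 0, "fingers": 0.3}])

```text
clock: 8.25
tcp_pos: [0.5918, -0.23, 0.1062]
orientation: [-0.0, -0.071, 0.998, 0.0]
wrist_force: [0.3, 0.4, -1.5]
finger_gap: 0.0607
```

```bash
python3 m.py m6
```

```text
t 8.25 tcp [ 591.8 -230.   106.2] yaw 1.712 z [-0.001  0.001 -1.   ] F [ 0.3  0.4 -1.5] gap 60.7 q [-0.5   0.55 -0.1   0.93  0.   -0.64]
side (array([ 0.59512037, -0.23120504,  1.70651657]), np.float64(9964.135723611678), array([3186.,  622., 5043., 1113.]))
both (array([ 0.59509891, -0.23028523,  1.7158533 ]), np.float64(12298.44835836382), array([1305.,  461.,  752.,   26., 3053.,  612., 4959., 1130.]))
```

Emit:
servo_tool(deltas=[{"dx": 1.2, "dy": 0.5, "dz": -3, "rx": 0, "ry": 0, "rz": 0, "fingers": 0.3}, {"dx": 0, "dy": 0, "dz": -3, "rx": 0, "ry": 0, "rz": 0, "fingers": 0.3}, {"dx": 0, "dy": 0, "dz": -2, "rx": 0, "ry": 0, "rz": 0, "fingers": 0.3}, {"dx": 0, "dy": 0, "dz": 0, "rx": 0, "ry": 0, "rz": 0, "fingers": 0.3}])

```text
clock: 8.75
tcp_pos: [0.593, -0.2295, 0.0983]
orientation: [-0.0, -0.071, 0.998, 0.0]
wrist_force: [0.4, 0.2, -1.4]
finger_gap: 0.0608
```

```bash
python3 m.py m7
```

```text
t 8.75 tcp [ 593.  -229.5   98.3] yaw 1.712 z [-0.001  0.001 -1.   ] F [ 0.4  0.2 -1.4] gap 60.8 q [-0.5   0.56 -0.1   0.91  0.   -0.64]
side (array([ 0.59679956, -0.23056046,  1.70256289]), np.float64(9909.048142179901), array([3160.,  596., 5014., 1139.]))
both (array([ 0.59671237, -0.22968747,  1.71396458]), np.float64(12304.91994713474), array([1393.,  467.,  736.,   26., 3039.,  590., 4917., 1136.]))
```

View pics/m7c.png

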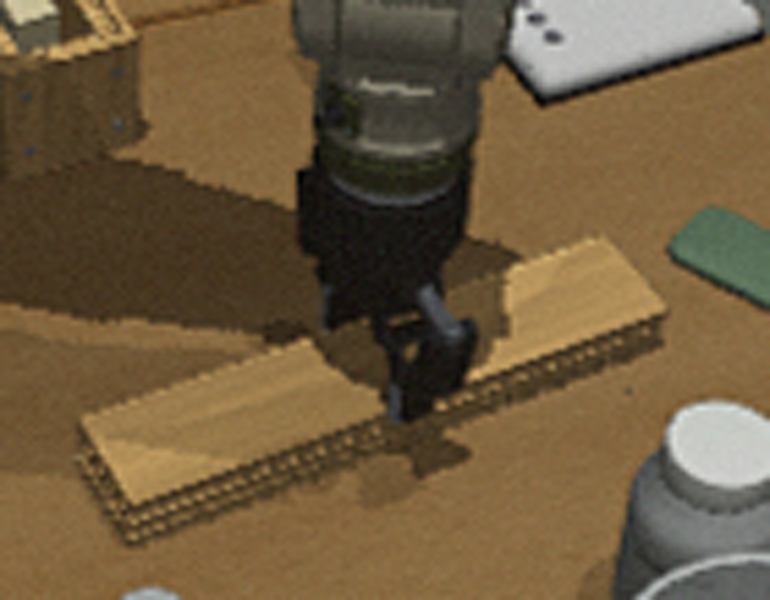

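Emit:
servo_tool(deltas=[{"dx": 0, "dy": 0, "dz": -1, "rx": 0, "ry": 0, "rz": 0, "fingers": 0.3}, {"dx": 0, "dy": 0, "dz": -1, "rx": 0, "ry": 0, "rz": 0, "fingers": 0.3}, {"dx": 0, "dy": 0, "dz": -0.5, "rx": 0, "ry": 0, "rz": 0, "fingers": 0.3}, {"dx": 0, "dy": 0, "dz": 0, "rx": 0, "ry": 0, "rz": 0, "fingers": 0.3}])

```text
clock: 9.25
tcp_pos: [0.5933, -0.2297, 0.0966]
orientation: [0.0, -0.071, 0.998, 0.0]
wrist_force: [0.5, 1.1, -0.1]
finger_gap: 0.0606
```

Emit:
servo_tool(deltas=[{"dx": 0, "dy": 0, "dz": -0.5, "rx": 0, "ry": 0, "rz": 0, "fingers": 0.3}, {"dx": 0, "dy": 0, "dz": 0, "rx": 0, "ry": 0, "rz": 0, "fingers": 0.3}, {"dx": 0, "dy": 0, "dz": 0, "rx": 0, "ry": 0, "rz": 0, "fingers": -1}, {"dx": 0, "dy": 0, "dz": 0, "rx": 0, "ry": 0, "rz": 0, "fingers": -1}, {"dx": 0, "dy": 0, "dz": 0, "rx": 0, "ry": 0, "rz": 0, "fingers": -1}, {"dx": 0, "dy": 0, "dz": 0, "rx": 0, "ry": 0, "rz": 0, "fingers": -1}])

```text
clock: 9.85
tcp_pos: [0.5934, -0.2297, 0.0957]
orientation: [-0.0, -0.071, 0.998, 0.0]
wrist_force: [-0.6, 0.0, 0.5]
finger_gap: 0.0851
```

Emit:
servo_tool(deltas=[{"dx": 0, "dy": 0, "dz": 15, "rx": 0, "ry": 0, "rz": 0, "fingers": -1}, {"dx": 0, "dy": 0, "dz": 35, "rx": 0, "ry": 0, "rz": 0, "fingers": -1}, {"dx": 0, "dy": 0, "dz": 40, "rx": 0, "ry": 0, "rz": 0, "fingers": -1}, {"dx": 0, "dy": 0, "dz": 40, "rx": 0, "ry": 0, "rz": 0, "fingers": -1}, {"dx": -40, "dy": 0, "dz": 20, "rx": 0, "ry": 0, "rz": 0, "fingers": -1}, {"dx": -45, "dy": 10, "dz": 0, "rx": 0, "ry": 0, "rz": 0, "fingers": -1}, {"dx": -45, "dy": 10, "dz": 0, "rx": 0, "ry": 0, "rz": 0, "fingers": -1}, {"dx": 0, "dy": 0, "dz": 0, "rx": 0, "ry": 0, "rz": 0, "fingers": -1}])

```text
clock: 10.65
tcp_pos: [0.4568, -0.2064, 0.2445]
orientation: [-0.003, -0.07, 0.998, 0.002]
wrist_force: [0.7, -0.6, 0.2]
finger_gap: 0.0851
```

```bash
python3 - <<'E'
from h import *
import pickle
st();t=shot('top','t8.png');s=shot('side','s8.png')
F={'top':{'c':t},'side':{'c':s}}
for cam in F:
    for n in('guest_soap','bar_a','curing_box','box_lid','pile_top'):
        r=cut_out(n,cam);print(cam,n,[(round(x['confidence'],2),[int(v) for v in x['extent']]) for x in r[:4]])
        F[cam][n]=r
pickle.dump(F,open('F.pkl','wb'))
for k,cs in(('both',[t,s]),('side',[s]),('top',[t])):
    for n,z in(('new',.036),): print(k,n,edgefit(cs,[rect(.062,.302,z)]*len(cs),zm,[.5966,-.229,1.71],[.003,.003,.01]))
a=t['img'][205:265,225:345,::-1];b=s['img'][160:350,225:425,::-1]
a=cv2.resize(a,(390,195),interpolation=cv2.INTER_CUBIC);a2=cv2.resize(t['img'][155:250,340:430,::-1],(380,400),interpolation=cv2.INTER_CUBIC);b=cv2.resize(b,(400,380),interpolation=cv2.INTER_CUBIC)
c=np.zeros((600,800,3),np.uint8);c[:195,:390]=a;c[198:598,:380]=a2;c[:380,400:]=b
cv2.imwrite('pics/v8.png',c)
E
```

```text
t 10.65 tcp [ 456.8 -206.4  244.5] yaw 1.7108 z [-0.007  0.004 -1.   ] F [ 0.7 -0.6  0.2] gap 85.1 q [-0.58  0.2  -0.25  1.13 -0.   -0.72]
top guest_soap [(0.46, [276, 231, 286, 239])]
top bar_a [(0.64, [249, 232, 264, 241]), (0.48, [298, 227, 315, 236])]
top curing_box [(0.61, [233, 220, 328, 251])]
top box_lid [(0.72, [372, 165, 395, 226])]
top pile_top []
side guest_soap []
side bar_a [(0.71, [261, 189, 276, 212])]
side curing_box [(0.67, [252, 176, 298, 264])]
side box_lid [(0.73, [299, 277, 408, 333])]
side pile_top [(0.76, [298, 295, 403, 335]), (0.28, [263, 188, 277, 215])]
both new (array([ 0.59689195, -0.22949441,  1.7116574 ]), np.float64(17680.423738327743), array([3812.,  460., 1587.,   34., 3842.,  584., 6262., 1099.]))
side new (array([ 0.59703726, -0.23073772,  1.70465286]), np.float64(12216.231465553645), array([4240.,  592., 6289., 1095.]))
top new (array([ 0.59792345, -0.22582196,  1.70305878]), np.float64(6638.006352849886), array([4204.,  449., 1943.,   42.]))
```

View pics/v8.png

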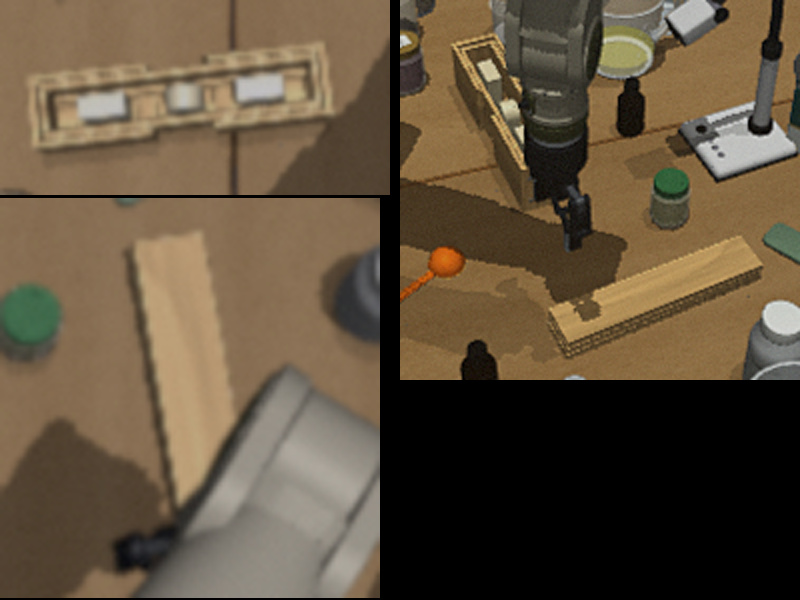

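Emit:
servo_tool(deltas=[{"dx": 1, "dy": 20, "dz": 0, "rx": 0, "ry": 0, "rz": -0.006, "fingers": -0.37}, {"dx": 3, "dy": 42, "dz": 0, "rx": 0, "ry": 0, "rz": -0.005, "fingers": -0.37}, {"dx": 4, "dy": 45, "dz": 0, "rx": 0, "ry": 0, "rz": -0.005, "fingers": -0.37}, {"dx": 4, "dy": 45, "dz": 0, "rx": 0, "ry": 0, "rz": -0.005, "fingers": -0.37}, {"dx": 4, "dy": 45, "dz": 0, "rx": 0, "ry": 0, "rz": -0.005, "fingers": -0.37}, {"dx": 4, "dy": 45, "dz": 0, "rx": 0, "ry": 0, "rz": -0.005, "fingers": -0.37}, {"dx": 4, "dy": 45, "dz": 0, "rx": 0, "ry": 0, "rz": -0.005, "fingers": -0.37}, {"dx": 3, "dy": 45, "dz": 0, "rx": 0, "ry": 0, "rz": 0, "fingers": -0.37}])

```text
clock: 12.05
tcp_pos: [0.4905, 0.1243, 0.246]
orientation: [0.0, -0.053, 0.999, 0.0]
wrist_force: [1.5, 0.2, 0.4]
finger_gap: 0.0588
```

Emit:
servo_tool(deltas=[{"dx": 1.5, "dy": 22, "dz": 0, "rx": 0, "ry": 0, "rz": 0, "fingers": -0.37}, {"dx": 0.5, "dy": 5, "dz": -20, "rx": 0, "ry": 0, "rz": 0, "fingers": -0.37}, {"dx": 0, "dy": 0, "dz": -20, "rx": 0, "ry": 0, "rz": 0, "fingers": -0.37}, {"dx": 0, "dy": 0, "dz": 0, "rx": 0, "ry": 0, "rz": 0, "fingers": -0.37}, {"dx": 0, "dy": 0, "dz": 0, "rx": 0, "ry": 0, "rz": 0, "fingers": -0.37}])

```text
clock: 12.55
tcp_pos: [0.4921, 0.1493, 0.2059]
orientation: [-0.001, -0.053, 0.999, 0.0]
wrist_force: [-0.6, 0.1, 0.4]
finger_gap: 0.0584
```

```bash
python3 - <<'E'
from h import *
import pickle
st();F=pickle.load(open('F.pkl','rb'))
c=F['top']['c'];b=R.from_euler('z',.104).as_matrix()
for n,z in(('guest_soap',.07),('bar_a',.08)):
    for r in F['top'][n]:
        v,u=np.nonzero(r['region']);p=onz(c,[(u.mean(),v.mean())],z)[0];print(n,np.round(p,4),np.round((b.T@(p-[.4855,.153,0]))[:2],4))
P=np.array([[.4855,.153,.092]]);print(proj(c,P))
E
```

```text
t 12.55 tcp [492.1 149.3 205.9] yaw 1.676 z [-0.001 -0.    -1.   ] F [-0.6  0.1  0.4] gap 58.4 q [ 0.14  0.25 -0.29  1.04  0.    0.03]
guest_soap [0.4829 0.1505 0.07  ] [-0.0029 -0.0022]
bar_a [0.4751 0.2383 0.08  ] [-0.0015  0.0859]
bar_a [0.492  0.0687 0.08  ] [-0.0023 -0.0845]
[[280.59371033 233.84245763]]
```

Emit:
servo_tool(deltas=[{"dx": -6.8, "dy": 3.5, "dz": -10, "rx": 0, "ry": 0, "rz": 0, "fingers": -0.37}, {"dx": 0, "dy": 0, "dz": -20, "rx": 0, "ry": 0, "rz": 0, "fingers": -0.37}, {"dx": 0, "dy": 0, "dz": -20, "rx": 0, "ry": 0, "rz": 0, "fingers": -0.37}, {"dx": 0, "dy": 0, "dz": -20, "rx": 0, "ry": 0, "rz": 0, "fingers": -0.37}, {"dx": 0, "dy": 0, "dz": -15, "rx": 0, "ry": 0, "rz": 0, "fingers": -0.37}, {"dx": 0, "dy": 0, "dz": -10, "rx": 0, "ry": 0, "rz": 0, "fingers": -0.37}, {"dx": 0, "dy": 0, "dz": -7, "rx": 0, "ry": 0, "rz": 0, "fingers": -0.37}, {"dx": 0, "dy": 0, "dz": 0, "rx": 0, "ry": 0, "rz": 0, "fingers": -0.37}])

```text
clock: 13.35
tcp_pos: [0.4852, 0.1527, 0.1035]
orientation: [-0.0, -0.052, 0.999, 0.0]
wrist_force: [0.1, -1.1, -0.3]
finger_gap: 0.0585
```

Emit:
servo_tool(deltas=[{"dx": 0, "dy": 0, "dz": 0, "rx": 0, "ry": 0, "rz": 0, "fingers": -0.37}, {"dx": 0, "dy": 0, "dz": 0, "rx": 0, "ry": 0, "rz": 0, "fingers": 0.5}, {"dx": 0, "dy": 0, "dz": 0, "rx": 0, "ry": 0, "rz": 0, "fingers": 0.5}, {"dx": 0, "dy": 0, "dz": 0, "rx": 0, "ry": 0, "rz": 0, "fingers": 0.5}, {"dx": 0, "dy": 0, "dz": 0, "rx": 0, "ry": 0, "rz": 0, "fingers": 0.5}], newtons=35)

```text
clock: 13.85
tcp_pos: [0.4863, 0.153, 0.1048]
orientation: [0.001, -0.053, 0.999, 0.0]
wrist_force: [-0.0, -0.4, 6.0]
finger_gap: 0.0396
```

```bash
python3 -c "
from h import *
st()"
```

```text
t 13.85 tcp [486.3 153.  104.8] yaw 1.676 z [ 0.002  0.    -1.   ] F [-0.  -0.4  6. ] gap 39.6 q [ 0.15  0.34 -0.44  0.79  0.    0.04]
```

Emit:
servo_tool(deltas=[{"dx": 0, "dy": 0, "dz": 8, "rx": 0, "ry": 0, "rz": 0, "fingers": 0.5}, {"dx": 0, "dy": 0, "dz": 15, "rx": 0, "ry": 0, "rz": 0, "fingers": 0.5}, {"dx": 0, "dy": 0, "dz": 20, "rx": 0, "ry": 0, "rz": 0, "fingers": 0.5}, {"dx": 0, "dy": 0, "dz": 25, "rx": 0, "ry": 0, "rz": 0, "fingers": 0.5}, {"dx": 0, "dy": 0, "dz": 30, "rx": 0, "ry": 0, "rz": 0, "fingers": 0.5}, {"dx": 0, "dy": 0, "dz": 30, "rx": 0, "ry": 0, "rz": 0, "fingers": 0.5}, {"dx": 0, "dy": 0, "dz": 15, "rx": 0, "ry": 0, "rz": 0, "fingers": 0.5}, {"dx": 0, "dy": 0, "dz": 0, "rx": 0, "ry": 0, "rz": 0, "fingers": 0.5}])

```text
clock: 14.65
tcp_pos: [0.4866, 0.1531, 0.2495]
orientation: [0.002, -0.053, 0.999, 0.0]
wrist_force: [-0.4, -0.1, -1.2]
finger_gap: 0.0393
```

```bash
python3 - <<'E'
from h import *
import pickle
S,M=st()
t=shot('top','t9.png');s=shot('side','s9.png')
for cam in('top','side'):
    for n in('guest_soap','bar_a'):
        r=cut_out(n,cam);print(cam,n,[(round(x['confidence'],2),[int(v) for v in x['extent']]) for x in r[:3]])
# head refit: masks from several frames, white face + silhouette
D=pickle.load(open('D.pkl','rb'));F=pickle.load(open('F.pkl','rb'))
x0,x1,y,z=0,.062,.026,.016
V=lambda a,b,c:np.array([a,b*y,c*z])
top=[(V(x0,1,1),V(x0,-1,1)),(V(x0,-1,1),V(x1,-1,1)),(V(x1,-1,1),V(x1,1,1)),(V(x1,1,1),V(x0,1,1))]
side=top+[(V(x0,-1,1),V(x0,-1,-1)),(V(x0,-1,-1),V(x1,-1,-1))]
sil=side[1:2]*0+[top[0],top[1],top[3]]+side[4:]+[(V(x0,-1,-1),V(x0,1,-1)),(V(x0,1,1),V(x0,1,-1))]
im=lambda a,b:dict(a,img=(a['img'].astype(float)+b['img'])/2)
t2=D['top']['c'];s2=im(D['side']['c'],s)
for nm,E in(('A',[top,side]),('B',[top,sil]),('C',[top,top])):
  for d in(.7,1.,1.5):
    p,v,q=edgefit([t2,s2],E,hm,[.7075,.0165,.2635,.068,.48],[.003,.003,.003,.03,.05],d=d);print(nm,d,np.round(p,4),q)
b=s['img'][130:270,240:410,::-1];cv2.imwrite('pics/v9.png',cv2.resize(b,None,fx=4.2,fy=4.2,interpolation=cv2.INTER_CUBIC))
E
```

```text
t 14.65 tcp [486.6 153.1 249.5] yaw 1.6761 z [ 0.004  0.001 -1.   ] F [-0.4 -0.1 -1.2] gap 39.3 q [ 0.15  0.21 -0.23  1.13  0.    0.04]
top guest_soap []
top bar_a [(0.51, [299, 231, 313, 235])]
side guest_soap [(0.7, [270, 177, 284, 197])]
side bar_a [(0.67, [265, 188, 278, 216]), (0.46, [282, 221, 298, 242])]
A 0.7 [0.7076 0.017  0.2632 0.0696 0.4839] [ 806.  383.  654.  603.  731. 1115.  597. 1021.   92.   37.]
A 1.0 [0.7077 0.0164 0.2633 0.0728 0.4869] [ 917.  473.  857.  789.  758. 1311.  736. 1153.  113.   42.]
A 1.5 [0.7096 0.0162 0.2659 0.0582 0.5932] [ 980.  525.  958.  890.  779. 1341.  711.  987.  242.  482.]
B 0.7 [0.7101 0.0175 0.2639 0.032  0.5383] [ 841.  348.  560.  651.  767. 1151. 1029.  161.   35.  467.  478.]
B 1.0 [0.7099 0.0171 0.2649 0.0419 0.5599] [ 948.  442.  798.  809.  771. 1329. 1062.  217.  104.  535.  477.]
B 1.5 [0.71   0.0169 0.2675 0.018  0.5749] [ 981.  513.  885.  918.  761. 1342. 1034.  296.  499.  592.  478.]
C 0.7 [0.7076 0.0173 0.2628 0.0624 0.4874] [ 793.  389.  664.  597.  697. 1111.  640. 1026.]
C 1.0 [0.7077 0.0166 0.263  0.0634 0.4882] [ 912.  469.  855.  798.  754. 1308.  751. 1159.]
C 1.5 [0.7084 0.0155 0.2632 0.082  0.4885] [ 979.  557.  941.  899.  780. 1329.  785. 1197.]
```

View pics/v9.png

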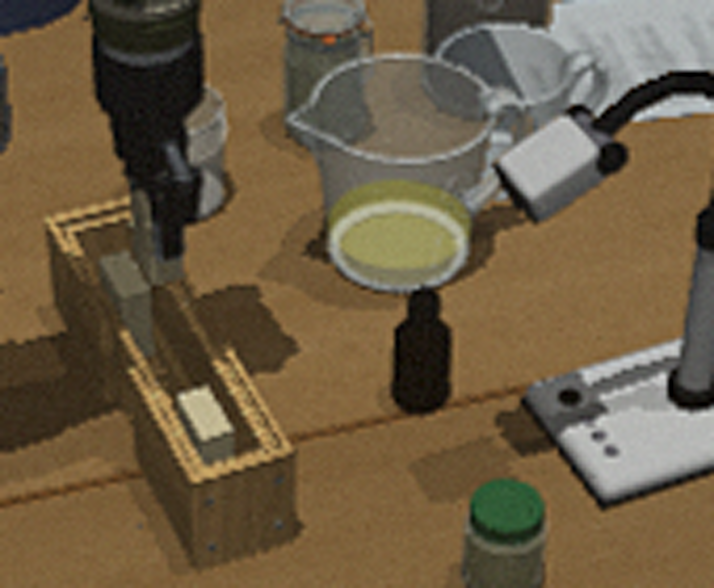

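```bash
python3 - <<'E'
from h import *
import pickle
D=pickle.load(open('D.pkl','rb'));t=D['top']['c'];s=D['side']['c'];s9=cv2.imread('pics/s9.png')[:,:,::-1];s8=pickle.load(open('F.pkl','rb'))['side']['c']['img']
s2=dict(s,img=(s['img'].astype(float)+s9)/2)
# free-size fit of white face by hand-made model with size params
def size_fit():
    def E(lx,ly):
        V=lambda a,b:np.array([a*lx,b*ly/2,.016]);return [(V(0,1),V(0,-1)),(V(0,-1),V(1,-1)),(V(1,-1),V(1,1)),(V(1,1),V(0,1))]
    for lx in(.058,.060,.062):
        for ly in(.048,.050,.052):
            p,v,q=edgefit([t,s2],[E(lx,ly)]*2,hm,[.708,.0165,.263,.065,.487],[.003,.003,.003,.03,.05],d=.8);print(lx,ly,np.round(p,4),round(v))
size_fit()
pan=[]
for p in([.7077,.0166,.2631,.066,.487],[.7099,.0171,.2649,.042,.56]):
    p=np.array(p);T,o=hm(p)
    for c,(l,u,w) in((dict(t,img=t['img']),(299,135,36)),(s2,(350,148,42))):
        k=395/w;im=cv2.resize(c['img'][u:u+int(w*.75),l:l+w,::-1].astype(np.uint8),(395,int(int(w*.75)*k)),interpolation=cv2.INTER_CUBIC)
        P=np.array([[x,y*.026,z*.016] for x in(0,.062) for y in(-1,1) for z in(-1,1)])@T.T+o
        uv=(proj(c,P)+.5-[l,u])*k
        for i,j in((0,1),(0,2),(1,3),(2,3),(4,5),(5,7),(0,4),(1,5),(3,7)): cv2.line(im,tuple(int(v) for v in uv[i]),tuple(int(v) for v in uv[j]),(0,0,255),1)
        pan.append(cv2.resize(im,(395,292)))
cv2.imwrite('pics/v10.png',np.vstack([np.hstack(pan[:2]),np.hstack(pan[2:])]))
E
```

```text
0.058 0.048 [0.7091 0.0162 0.2654 0.1071 0.4635] 6275
0.058 0.05 [0.7093 0.0163 0.2652 0.0989 0.4637] 6486
0.058 0.052 [0.7092 0.017  0.265  0.0625 0.4725] 6504
0.06 0.048 [0.708  0.0162 0.2645 0.101  0.4703] 6335
0.06 0.05 [0.7084 0.0167 0.2638 0.0831 0.4833] 6556
0.06 0.052 [0.7085 0.017  0.2638 0.068  0.4867] 6571
0.062 0.048 [0.7075 0.0164 0.2634 0.0929 0.4893] 6174
0.062 0.05 [0.7076 0.0171 0.263  0.0699 0.4865] 6407
0.062 0.052 [0.7078 0.017  0.263  0.0543 0.4992] 6395
```

View pics/v10.png

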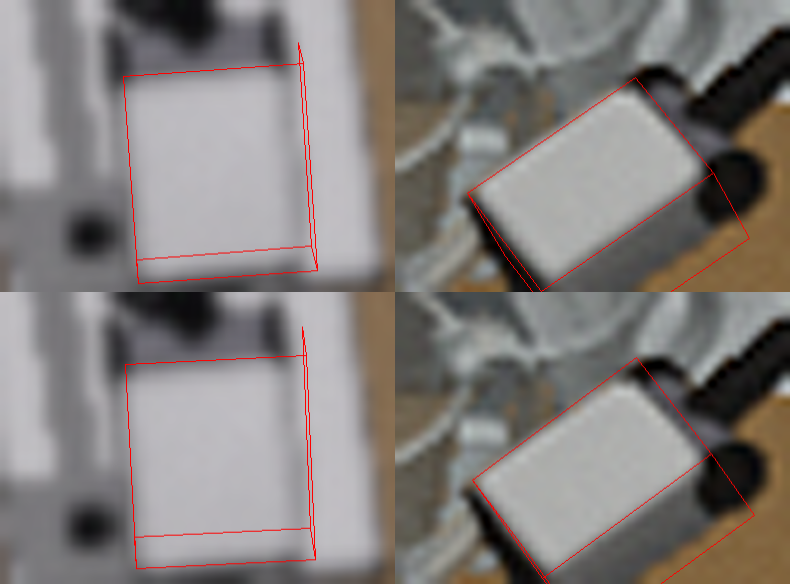

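Emit:
servo_tool(deltas=[{"dx": 6, "dy": -18, "dz": 0, "rx": 0, "ry": 0, "rz": -0.0125, "fingers": 0.5}, {"dx": 6, "dy": -20, "dz": 0, "rx": 0, "ry": 0, "rz": -0.0125, "fingers": 0.5}, {"dx": 6, "dy": -20, "dz": 0, "rx": 0.0076, "ry": -0.0947, "rz": 0, "fingers": 0.5}, {"dx": 6, "dy": -20, "dz": 0, "rx": 0.0076, "ry": -0.0947, "rz": 0, "fingers": 0.5}, {"dx": 6, "dy": -20, "dz": -2, "rx": 0.0076, "ry": -0.0947, "rz": 0, "fingers": 0.5}, {"dx": 6, "dy": -20, "dz": -2, "rx": 0.0076, "ry": -0.0947, "rz": 0, "fingers": 0.5}, {"dx": 6, "dy": -20, "dz": -2, "rx": 0.0076, "ry": -0.0947, "rz": 0, "fingers": 0.5}, {"dx": 6, "dy": -12, "dz": -2, "rx": 0, "ry": 0, "rz": 0, "fingers": 0.5}])

```text
clock: 15.75
tcp_pos: [0.5301, 0.0023, 0.236]
orientation: [0.233, -0.038, 0.972, 0.01]
wrist_force: [-0.6, 1.0, -0.3]
finger_gap: 0.0393
```

Emit:
servo_tool(deltas=[{"dx": 0, "dy": 0, "dz": 0, "rx": 0, "ry": 0, "rz": 0, "fingers": 0.5}, {"dx": 0, "dy": 0, "dz": 0, "rx": 0, "ry": 0, "rz": 0, "fingers": 0.5}, {"dx": 0, "dy": 0, "dz": 0, "rx": 0, "ry": 0, "rz": 0, "fingers": 0.5}])

```text
clock: 16.05
tcp_pos: [0.5344, 0.0033, 0.2393]
orientation: [0.235, -0.039, 0.971, 0.01]
wrist_force: [-0.9, 0.7, -0.1]
finger_gap: 0.0398
```

```bash
cat > fin.py <<'E'
from h import *
import sys,pickle
S,M=st();tcp=np.array(S['tcp_pos'])
p=np.array([.7067,.0164,.2626,.08,.475]);T,o=hm(p)
X=-M[:,0] if M[0,0]<0 else M[:,0]
soapR=np.c_[X,np.cross(-M[:,2],X),-M[:,2]]
face=tcp+M[:,2]*.0598+X*.013
print('face in lens frame mm',np.round(T.T@(face-o)*1000,1),'rot err',np.round(R.from_matrix(T.T@soapR).as_rotvec(),3))
t=shot('top');s=shot('side',sys.argv[1]+'s.png')
und=tcp+M[:,2]*.0968
r=cut_out('guest_soap','side')
for x in r[:2]: print('soap',round(x['confidence'],2),x['extent'])
cs=np.array([[a*.013,b*.02,z] for a in(-1,1) for b in(-1,1) for z in(0,.05)]+[[a*.013,0,.07] for a in(-1,1)])@soapR.T+und
uv=proj(s,cs);print('pred extent',np.round([*uv.min(0),*uv.max(0)],1),'bottom',np.round(uv[[0,2,4,6]],1).tolist())
l,u,w,h=270,140,130,98
im=cv2.resize(s['img'][u:u+h,l:l+w,::-1],None,fx=6,fy=6,interpolation=cv2.INTER_CUBIC);q=((uv+.5-[l,u])*6).astype(int)
for i,j in((0,1),(2,3),(4,5),(6,7),(0,2),(2,6),(6,4),(4,0)): cv2.line(im,tuple(map(int,q[i])),tuple(map(int,q[j])),(0,0,255),1)
cv2.imwrite('pics/'+sys.argv[1]+'.png',im)
E
python3 fin.py f1
```

```text
t 16.05 tcp [534.4   3.3 239.3] yaw 1.6519 z [ 0.455  0.037 -0.89 ] F [-0.9  0.7 -0.1] gap 39.8 q [-0.2  -0.02 -0.61  0.52  0.13 -0.25]
face in lens frame mm [-151.3    0.8   -1.5] rot err [0.001 0.001 0.001]
soap 0.73 [334.0, 197.6, 349.0, 227.2]
soap 0.5 [319.6, 217.1, 330.5, 222.5]
pred extent [306.7 200.1 327.2 223.3] bottom [[319.7, 223.3], [314.5, 214.7], [327.2, 218.2], [321.8, 209.7]]
```

View pics/f1.png

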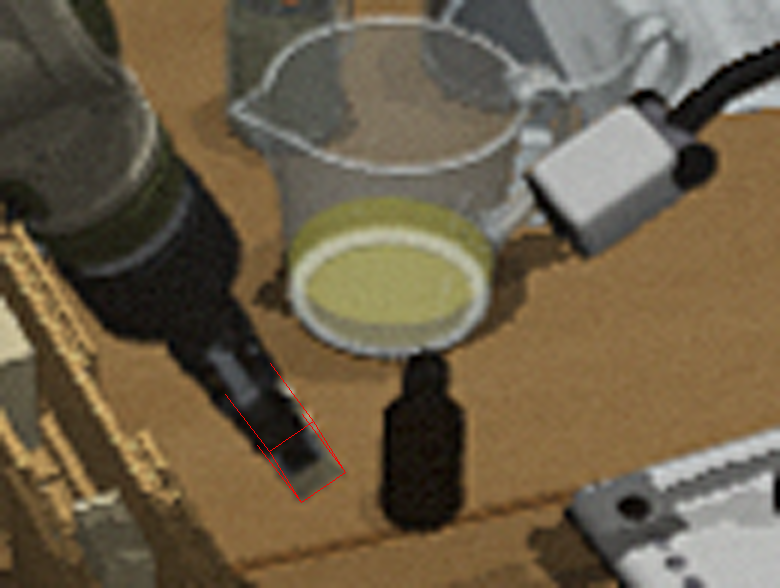

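```bash
python3 - <<'E'
from h import *
import pickle
from scipy.optimize import least_squares
D=pickle.load(open('D.pkl','rb'));t=D['top']['c'];s=D['side']['c']
rd=lambda n:cv2.imread('pics/'+n)[:,:,::-1].astype(np.float32)
ti=(rd('top0.png')+t['img']+rd('t9.png')+rd('t1.png'))/4
si=(rd('side0.png')+s['img']+rd('s9.png')+rd('s8.png')+rd('f1s.png'))/5
obs=[]
for c,im,(l,u,r,b),th in((t,ti,(300,134,338,170),(160,166,171)),(s,si,(352,148,392,188),(130,140,150))):
    for h in th:
        g=cv2.resize(im.mean(2)[u:b,l:r],None,fx=10,fy=10,interpolation=cv2.INTER_CUBIC)
        m=(g>h).astype(np.uint8);m=cv2.morphologyEx(m,cv2.MORPH_OPEN,np.ones((45,45)))
        n,lab=cv2.connectedComponents(m);k=lab[g.shape[0]//2+ (0 if c is t else 0),g.shape[1]//2-(0 if c is t else 20)]
        cn=max(cv2.findContours((lab==k).astype(np.uint8),cv2.RETR_EXTERNAL,cv2.CHAIN_APPROX_NONE)[0],key=cv2.contourArea)[:,0]
        print('th',h,k,cv2.minAreaRect(cn),(lab==k).sum())
        obs.append((c is t,h,(cn+.5)/10-.5+[l,u]))
def run(ct,cs):
    def res(p,sel=None):
        T,o=hm(p[:5]);out=[]
        for c,q in((t,ct),(s,cs)):
            V=lambda a,b:np.array([a*p[5]/2,b*p[6]/2,0]);C=proj(c,np.array([V(1,1),V(1,-1),V(-1,-1),V(-1,1)])@T.T+o)
            d=[]
            for i in range(4):
                a,b=C[i],C[(i+1)%4];e=(b-a)/np.linalg.norm(b-a);w=q-a;tt=w@e/np.linalg.norm(b-a);dd=w@[-e[1],e[0]]
                d.append(np.where((tt>-.05)&(tt<1.05),dd,9))
            d=np.array(d);out.append(d[np.abs(d).argmin(0),np.arange(len(q))]/np.sqrt(len(q)))
        return np.concatenate(out)
    return least_squares(res,[.729,.019,.293,.07,.475,.058,.048],loss='soft_l1',f_scale=.02,x_scale=[.005]*3+[.05]*2+[.005]*2)
for i in range(3):
    for j in range(3,6):
        r=run(obs[i][2],obs[j][2]);p=r.x;T,o=hm(p[:5])
        fc=o+T@np.array([-.031,0,-.016]);print(obs[i][1],obs[j][1],np.round(p,4),'cost',round(r.cost,4),'front',np.round(fc,4))
E
```

```text
th 160 4 ((183.0600128173828, 168.5800018310547), (169.68280029296875, 143.38999938964844), 86.8201675415039) 22931
th 166 3 ((182.91159057617188, 167.7335205078125), (166.25912475585938, 136.06893920898438), 84.17366027832031) 21478
th 171 3 ((182.14657592773438, 167.78273010253906), (162.0475616455078, 130.4420166015625), 84.70991516113281) 20079
th 130 2 ((186.4496307373047, 189.64877319335938), (133.58709716796875, 207.541748046875), 55.275360107421875) 24499
th 140 2 ((186.82516479492188, 190.18540954589844), (129.1379852294922, 204.78294372558594), 55.159053802490234) 23428
th 150 1 ((186.9524688720703, 189.47689819335938), (125.07240295410156, 201.44000244140625), 55.68490982055664) 22367
160 130 [0.7283 0.0202 0.2911 0.114  0.4963 0.0544 0.0455] cost 0.1708 front [0.7088 0.0179 0.2623]
160 140 [0.7283 0.0202 0.2912 0.1003 0.481  0.0539 0.0452] cost 0.1392 front [0.7084 0.0182 0.2626]
160 150 [0.7284 0.0202 0.2912 0.0925 0.4652 0.0535 0.0448] cost 0.1135 front [0.7079 0.0183 0.263 ]
166 130 [0.7284 0.0203 0.291  0.1385 0.5212 0.0538 0.0441] cost 0.2157 front [0.7097 0.0177 0.2616]
166 140 [0.7284 0.0204 0.291  0.1198 0.506  0.0534 0.0437] cost 0.1788 front [0.7092 0.0181 0.262 ]
166 150 [0.7285 0.0204 0.291  0.1095 0.4902 0.053  0.0433] cost 0.1465 front [0.7088 0.0182 0.2623]
171 130 [0.7285 0.0204 0.2909 0.1587 0.5463 0.0532 0.0429] cost 0.2664 front [0.7105 0.0176 0.2611]
171 140 [0.7285 0.0204 0.2909 0.1419 0.5341 0.0527 0.0424] cost 0.225 front [0.7101 0.0178 0.2614]
171 150 [0.7285 0.0205 0.2909 0.124  0.5185 0.0523 0.042 ] cost 0.1875 front [0.7097 0.0181 0.2617]
```

Emit:
servo_tool(deltas=[{"dx": 0.5, "dy": 0, "dz": 1, "rx": 0, "ry": 0, "rz": 0.01, "fingers": 0.5}, {"dx": 0, "dy": 0, "dz": 0, "rx": 0, "ry": 0, "rz": 0, "fingers": 0.5}, {"dx": 0, "dy": 0, "dz": 0, "rx": 0, "ry": 0, "rz": 0, "fingers": 0.5}, {"dx": 0, "dy": 0, "dz": 0, "rx": 0, "ry": 0, "rz": 0, "fingers": 0.5}, {"dx": 0, "dy": 0, "dz": 0, "rx": 0, "ry": 0, "rz": 0, "fingers": 0.5}])

```text
clock: 16.7
tcp_pos: [0.5339, 0.0029, 0.2399]
orientation: [0.235, -0.044, 0.971, 0.011]
wrist_force: [-0.5, -0.6, -1.0]
finger_gap: 0.0394
```

```bash
python3 fin.py f2; python3 - <<'E'
from h import *
t=read_camera('top');s=read_camera('side')
for k,cs in(('both',[t,s]),('side',[s]),('top',[t])):
    print(k,edgefit(cs,[rect(.062,.302,.036)]*len(cs),zm,[.5966,-.229,1.71],[.003,.003,.01])[0],edgefit(cs,[rect(.062,.302,0)[2:]]*len(cs),zm,[.5966,-.229,1.71],[.003,.003,.01])[0])
for n in('bar_a','small_jar','amber_mid','clear_tub','oil_bottle'):
    print(n,[(cam,[(round(x['confidence'],2),[int(v) for v in x['extent']]) for x in cut_out(n,cam)[:2]]) for cam in('top','side')])
E
```

```text
t 16.7 tcp [533.9   2.9 239.9] yaw 1.661 z [ 0.455  0.041 -0.889] F [-0.5 -0.6 -1. ] gap 39.4 q [-0.2  -0.02 -0.61  0.52  0.13 -0.26]
face in lens frame mm [-151.5    0.7   -0.7] rot err [0.005 0.    0.009]
soap 0.55 [321.0, 215.5, 326.5, 220.5]
pred extent [306.6 200.  327.1 223.2] bottom [[319.6, 223.2], [314.3, 214.7], [327.1, 218.1], [321.5, 209.6]]
both [ 0.59719172 -0.22939112  1.70945849] [ 0.60140119 -0.22944364  1.71400836]
side [ 0.5969937  -0.2307106   1.70488159] [ 0.59822694 -0.22939961  1.71927865]
top [ 0.59746908 -0.22613742  1.70318501] [ 0.60085291 -0.23222429  1.70204656]
bar_a [('top', [(0.56, [247, 233, 265, 242]), (0.47, [298, 230, 314, 236])]), ('side', [(0.71, [282, 221, 297, 239]), (0.69, [263, 189, 275, 215])])]
small_jar [('top', [(0.69, [341, 175, 355, 193])]), ('side', [(0.7, [350, 246, 369, 275]), (0.51, [333, 199, 348, 230])])]
amber_mid [('top', [(0.58, [287, 172, 298, 188])]), ('side', [(0.7, [298, 277, 410, 335])])]
clear_tub [('top', [(0.68, [193, 198, 223, 227])]), ('side', [])]
oil_bottle [('top', [(0.81, [417, 163, 445, 190])]), ('side', [(0.72, [398, 308, 430, 353])])]
```

```bash
python3 -c "
from h import *
print(job.hand_in())"
```

```text
the job is handed in; nothing more can be done
None
```

I moved the lid onto the pile and took the guest soap out of the box. The arm is holding it up to the document camera, and the job was handed in at about 17 s of the 54 s allowed.

**Lid:** Its final fit is x 597 mm, y −229 mm, yaw 1.709 rad, against 597, −230 and about 1.71 for the pile before placing. It looked flush in the picture. The top and side cameras disagree by 4–5 mm in y. A final fit of the pile's lower edges alone was inconsistent, so I relied on the side camera comparing lid and pile in the same view.

**Soap:** The arm's readings put the stamped face 151.5 mm in front of the lens, 1 mm or less off centre, and turned about 0.01 rad from my estimate of the lens pose. I assumed the lens sits 2 mm in front of the camera head. In the picture the soap lay where I predicted, though its stamped face could not be seen from either camera.

**Main uncertainty:** The lens tilt and heading came from fitting the small white head in the images. I used a tilt of 0.475 rad and headed the soap at about 0.09 rad. The better fits agreed to within 0.02–0.03 rad, but others gave tilts from 0.45 to 0.59 and headings from 0.02 to 0.16.

**Other things:**
- **Soaps, jar and oil bottle:** both other soaps still stand in the box, and the jar and oil bottle are within a few pixels of where they were in both cameras.
- **Tub and amber bottle:** I could recheck the tub only from the top camera, where it had not moved. The side detection of the amber bottle was clearly wrong, but it matched in the top view and still stood in its place in the side picture before the last small adjustment.
- **Contact force:** the highest contact force I read was about 6 N.

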